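# Test the bench stop and put the machine back in service

## Robot

A 6-joint arm with a two-finger parallel gripper is mounted at the origin on the work surface; the furniture and walls round the work are solid. World frame = base frame: x ahead of the robot, y to its left, z up, the work surface at z = 0. Lengths are in m, angles in degrees, forces in N, time in s.
With the tool pointing down it reaches from about 0.3 to 0.75 m from the base axis. Payload 8.5 kg.
Tool frame: the origin (TCP) lies on the centre line of the jaws, within the pads' length; the fingertips stand 19 mm ahead of it and the grasp point (between the pads) is the TCP (env.tcp_to_tips is the z of the fingertips in the tool frame, in m); z points along the fingers, y is the line along which they close (so a half turn about z gives the same grasp; the last joint's range is limited). The gripper opens to 85 mm and grips with 20 to 120 N. Pads are 22 mm wide; open, the fingers measure 114 mm over their backs; the gripper's body (76 mm by 85 mm) begins 54 mm behind the grasp point. The pads swing forward as they close: fully open they stand 13 mm farther back than shut.
Start: joints at [59.169, 21.807, 74.336, -0, 83.858, -12.336], TCP at [0.174, 0.522, 0.25] pointing down, gripper open.
Joint ranges: [-178.18, 178.18], [-50.72, 133.34], [12.68, 142.11], [-81.47, 261.47], [9.98, 163.14], [-165.26, 165.26]. Speed limits (degrees/s): [136.94, 136.94, 180, 180, 180, 180].

## Interface

Orientations are given as a 3x3 rotation matrix whose columns are the frame's x, y, z axes.
In Python, from rig import env gives the robot as it stands.
- The arm moves only by the tool servo_tool, never from a script. Its argument "steps" is a list of rows, each an object of numbers: "tx", "ty", "tz": the shift along the world's x, y, z in cm; "yaw": the turn about the world's z in degrees; "claw": the finger opening in cm, from 0 to 8.54. In form: [{"tx": .., "ty": .., "tz": .., "yaw": .., "claw": ..}, ...]. A call has 1 to 20 rows; each row shifts and turns the commanded pose from where the row before left it; what a row does not reach is not made up. A row lasts 1/10 s, in which the tool goes at most 50 mm and 8.59 degrees, less where a joint would pass 70% of its speed; a pose out of reach is approached as far as the arm can. A call with a gripper value outside its range is refused whole. The fingers move at their own pace and stop on an object; "newtons" is the grip in N (left out, the last holds). Time passes only in rows, so rows that do not move let the fingers close. It gives the time, the measured TCP pose, the force, the opening and the grip force at its end, in the units of the state.
- env.observe(): the state, without advancing time (a new reading comes with each control period).
- env.get_image(name): name is "scene" or "side" or "wrist"; returns (picture, depth): 420x560x3 uint8, red, green, blue; 420x560 float32, m along the optical axis (not along the pixel's ray), 0 where there is no reading.
- env.camera_model(name): a dict with "fovy" (degrees; the focal length in pixels is half the picture's height over the tangent of half this angle, whatever the lens; pixels are square), "cx", "cy" (the principal point, pixels), "T" (4x4, takes a point from camera to world coordinates). Camera axes: x right, y down, z forward; pixel columns grow to the right and rows downward; lengths in m; the calibration is good to about 2 mm. A picture is of the moment at which its call begins: read the wrist's pose just before it. camera_model takes no time and is no camera call; for the wrist camera it gives the pose at the moment of the call.
- env.close_job(): hands the job in; it is judged then, once.
The state is a dict: "time_s": time; "q": joint angles; "qvel": joint speeds; "joint_efforts": joint torques, N m; "position": TCP position; "tool_rot": TCP orientation; "ft_force": force on the tool from outside, world axes, zero at the start; "wrist_torque": the same for the moment, N m; "grip_width": finger opening in m; "gripper_force": force on a finger pad.
Only numpy, scipy, OpenCV 4.12 (cv2) and the standard library are available. Lean on these libraries where they do the work, as an engineer would, in place of code of your own. Each camera call takes 0.05 s, during which the arm holds its last target. There are 200 camera calls.

## Task

Test the machine's stop on the bench: with a fingertip, press the mushroom-headed stop button in until it stays down by itself and take the finger off. Then release it by pushing one of its wings round clockwise (seen from above) until the head springs up again, and finally press the small flat start button in fully and let it come back. Only touch and push, gently: do not grip the stop head or the start button, and leave the loose things lying round about where they are.

Things in the scene. Friction and masses are not known exactly. Their poses are not given: they have to be found in the camera images.
- stop_box: square grey control enclosure, 90x90x60 mm, screwed to the bench, carrying the black mushroom stop button in the middle of its top. Origin: centre of its underside on the bench; z up; its y axis is the line of the two wings when the head is at rest. A 40 mm collar stands 14 mm above the top.
- stop_top (a point): highest point, the middle, of the black mushroom head (the place to press): 109 mm above the bench when out, 101 mm when latched in. The mushroom head is 56 mm in diameter with a flat of 36 mm on top; its underside lies 21 mm below this point.
- wing_left (a point): top of one of the two wings of the mushroom head, 36 mm from its axis (on the +y side of stop_box when at rest). Each wing is a radial bar 14 mm wide and 14 mm deep that reaches to 45 mm from the axis; its top is 7 mm below stop_top. Below a wing there is free space of 28 mm (20 mm when latched in) down to the enclosure's top. This point turns and sinks with the head; clockwise means that it first moves along the +x axis of stop_box.
- wing_right (a point): the same point on the opposite wing (on the -y side of stop_box when at rest); clockwise it first moves along -x of stop_box.
- stop_button (a joint): how far the stop head is pressed in, m: 0 out, 0.0095 at its firm bottom stop. It latches at about 0.008 and then stays there by itself; pressing takes about 4 N (a force stop of 6 to 8 N is met only at the bottom). When the latch is released a spring brings it back to 0.
- stop_head (a joint): how far the stop head is turned clockwise seen from above, rad: 0 at rest, firm stop at 0.9. A weak spring turns it back to 0 when let go (0.05 N m per rad: about 1.5 N at a wing). The latch lets go at about 0.6; turn to 0.75 or more to be sure. It cannot be turned anticlockwise.
- start_box: square grey control enclosure, 70x70x60 mm, screwed to the bench, carrying the small flat start button. Origin: centre of its underside on the bench; z up.
- start_button_top (a point): middle of the top of the round start button, 82 mm above the bench, 26 mm in diameter, black in a light metal housing.
- start_button (a joint): how far the start button is pressed in, m: 0 out, 0.006 fully in (takes about 4 N); it springs back by itself.
- tape_measure: loose yellow pocket tape measure, 33x75x63 mm, standing; origin under its centre
- sanding_block: loose brown sanding block, 60x108x30 mm; origin under its centre
- tape_roll_1: loose cream roll of masking tape, 65 mm in diameter, 36 mm high; origin under its centre
- screw_tin: loose open tin of screws, 65 mm in diameter, 29 mm high; origin under its centre

How it is judged:
By the outcome, as a careful person would: the job done as asked, in the order asked, and still so for the second after the job is handed in, with the robot touching nothing.
It also fails if it takes over 51 s, if anything falls off the work surface, if the arm or the gripper's body presses on something with over 40 N, if the wrist force passes 120 N, or if a joint passes its speed limit or range.

## Working session

There is one attempt and no reset: what is moved stays moved. The work goes in short steps, Python scripts to look and compute and a tool call to move; the robot and the scene stay as the last step left them, time stands still between calls to the robot, and variables do not carry over. Pictures are saved under pics/ and viewed, at most 10 in all, crops included, and the job is handed in when it is done.

Besides the shell and the picture viewer there is one more tool, called after ">>>" as name(argument=value, ...) on one line, values as JSON. servo_tool: Moves the arm, as the interface text tells. Its arguments: {"type":"object","properties":{"steps":{"type":"array"},"newtons":{"type":"number"}},"required":["steps"]}

```bash
mkdir -p pics; cat > h.py <<'E'
import numpy as np,cv2
from rig import env
def grab(n):
    m=env.camera_model(n); p,d=env.get_image(n); return p,d,m
def cloud(d,m):
    h,w=d.shape; f=h/2/np.tan(np.radians(m["fovy"])/2)
    v,u=np.mgrid[:h,:w]
    P=np.stack([(u-m["cx"])/f*d,(v-m["cy"])/f*d,d],-1)
    return P@m["T"][:3,:3].T+m["T"][:3,3]
E
python3 - <<'E'
from h import *
ims=[]
for n in("scene","side"):
    p,d,m=grab(n); np.savez(n+".npz",p=p,P=cloud(d,m),d=d); ims.append(p)
    print(n,m["T"][:3,3].round(3),m["T"][:3,2].round(2),m["fovy"],(d>0).mean())
    cv2.imwrite(f"pics/{n}0.png",p[...,::-1])
s=env.observe();print(s["time_s"],s["position"],s["tool_rot"],s["ft_force"],s["grip_width"])
E
```

```text
scene [ 0.12  -0.573  0.43 ] [ 0.46  0.79 -0.4 ] 53.88735511443522 0.9308375850340136
side [0.145 0.876 0.795] [ 0.35 -0.7  -0.62] 47.20181489712949 0.9958673469387755
0.1 [0.17435008 0.52138263 0.24977905] [[-9.48363316e-01  3.17185432e-01 -6.49660232e-04]
 [ 3.17185992e-01  9.48362682e-01 -1.12714825e-03]
 [ 2.58598516e-04 -1.27500917e-03 -9.99999154e-01]] [ 0.35434082 -0.46554912 -0.40302095] 0.08578571026958919
```

View pics/scene0.png

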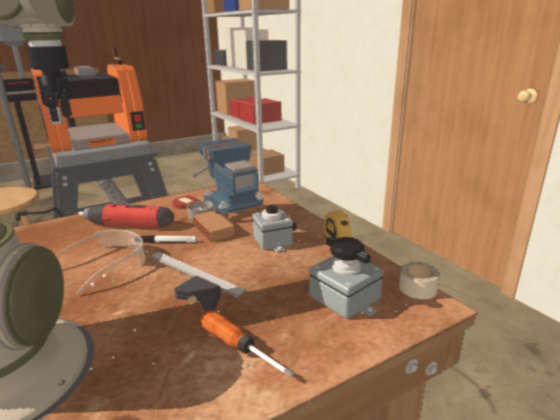

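View pics/side0.png

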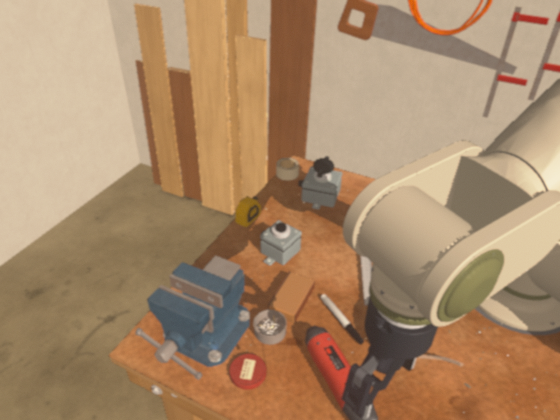

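The scene view shows the stop head at about (348,248) and the start button at (272,212). In the side view they are at (322,165) and (281,230). Next I take positions from depth in both views.

```bash
python3 - <<'E'
from h import *
def top(n,c,r,z0,z1):
    a=np.load(n+".npz");P=a["P"];p=a["p"].astype(int)
    M=np.zeros(P.shape[:2],bool);M[c[1]-r:c[1]+r,c[0]-r:c[0]+r]=1
    dark=p.max(-1)<75
    for lab,m in(("dark",M&dark&(P[...,2]>z0)&(P[...,2]<z1)),):
        Q=P[m];print(n,lab,len(Q),np.median(Q,0).round(4),Q.min(0).round(3),Q.max(0).round(3))
    # enclosure top
    m=M&(abs(P[...,2]-.06)<.006)&(p.max(-1)>75);Q=P[m][:,:2].astype(np.float32)
    print("  encl top",len(Q),cv2.minAreaRect(Q))
for n,c,c2 in(("scene",(348,262),(272,222)),("side",(322,180),(281,238))):
    top(n,c,45,.07,.13); top(n,c2,28,.072,.1)
E
```

```text
scene dark 706 [ 0.5063 -0.1247  0.1045] [ 0.487 -0.158  0.09 ] [ 0.533 -0.072  0.11 ]
  encl top 1286 ((0.5691577792167664, -0.06204836070537567), (0.27329015731811523, 0.12007700651884079), 43.547576904296875)
scene dark 62 [0.5092 0.1291 0.081 ] [0.5   0.121 0.075] [0.522 0.143 0.083]
  encl top 383 ((0.5124675035476685, 0.13409174978733063), (0.06905458867549896, 0.07014552503824234), 78.40601348876953)
side dark 214 [ 0.5123 -0.0936  0.1066] [ 0.492 -0.131  0.08 ] [0.537 0.137 0.112]
  encl top 520 ((0.5082812309265137, -0.02575109899044037), (0.0918569415807724, 0.26414066553115845), 6.1497273445129395)
side dark 48 [0.512  0.1423 0.0814] [0.502 0.132 0.076] [0.522 0.152 0.084]
  encl top 455 ((0.514026403427124, 0.13934820890426636), (0.07263567298650742, 0.0706465095281601), 80.78004455566406)
```

>>> servo_tool(steps=[{"tx": 2.5,"ty": -4.2,"claw": 0},{"tx": 2.5,"ty": -4.2,"claw": 0},{"tx": 2.5,"ty": -4.2,"claw": 0},{"tx": 2.5,"ty": -4.2,"claw": 0},{"tx": 2.5,"ty": -4.2,"claw": 0},{"tx": 2.5,"ty": -4.2,"claw": 0},{"tx": 2.5,"ty": -4.2,"claw": 0},{"tx": 2.5,"ty": -4.2,"claw": 0},{"tx": 2.5,"ty": -4.2,"claw": 0},{"tx": 2.5,"ty": -4.2,"claw": 0},{"tx": 2.5,"ty": -4.2,"claw": 0},{"tx": 2.5,"ty": -4.2,"claw": 0},{"tx": 2.5,"ty": -4.2,"claw": 0},{"claw": 0},{"claw": 0}])

```text
invalid input at $.steps[0]: expected keys tx, ty, tz, yaw, claw
```

```bash
cat > look.py <<'E'
import sys
from h import *
p,d,m=grab("wrist");P=cloud(d,m);np.savez(sys.argv[1]+".npz",p=p,P=P)
cv2.imwrite(f"pics/{sys.argv[1]}.png",p[...,::-1])
s=env.observe();print(s["time_s"],s["position"],s["tool_rot"].round(3),s["ft_force"],s["grip_width"],env.tcp_to_tips,m["T"].round(3))
E
python3 look.py w1
```

```text
0.15 [0.17438312 0.52142991 0.24987398] [[-0.948  0.317 -0.001]
 [ 0.317  0.948 -0.001]
 [ 0.    -0.001 -1.   ]] [-0.83883783 -0.62804659  0.11854427] 0.08564855883611104 0.019 [[ 0.317  0.916  0.244  0.113]
 [ 0.948 -0.306 -0.083  0.542]
 [-0.001  0.258 -0.966  0.373]
 [ 0.     0.     0.     1.   ]]
```

View pics/w1.png

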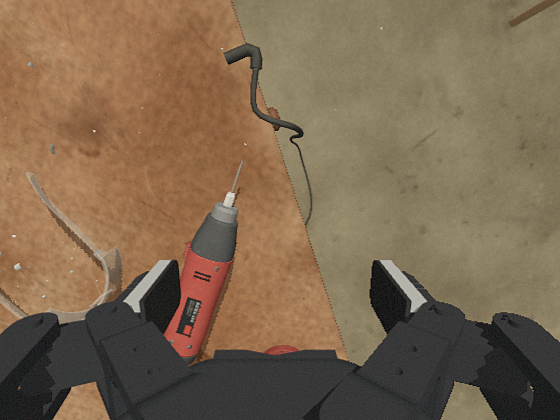

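The wrist picture only shows the drill at the start position, because the move was refused: each row needs all five keys.

>>> servo_tool(steps=[{"tx": 2.6,"ty": -4.2,"tz": 0,"yaw": 0,"claw": 0},{"tx": 2.6,"ty": -4.2,"tz": 0,"yaw": 0,"claw": 0},{"tx": 2.6,"ty": -4.2,"tz": 0,"yaw": 0,"claw": 0},{"tx": 2.6,"ty": -4.2,"tz": 0,"yaw": 0,"claw": 0},{"tx": 2.6,"ty": -4.2,"tz": 0,"yaw": 0,"claw": 0},{"tx": 2.6,"ty": -4.2,"tz": 0,"yaw": 0,"claw": 0},{"tx": 2.6,"ty": -4.2,"tz": 0,"yaw": 0,"claw": 0},{"tx": 2.6,"ty": -4.2,"tz": 0,"yaw": 0,"claw": 0},{"tx": 2.6,"ty": -4.2,"tz": 0,"yaw": 0,"claw": 0},{"tx": 2.6,"ty": -4.2,"tz": 0,"yaw": 0,"claw": 0},{"tx": 2.6,"ty": -4.2,"tz": 0,"yaw": 0,"claw": 0},{"tx": 2.6,"ty": -4.2,"tz": 0,"yaw": 0,"claw": 0},{"tx": 2.6,"ty": -4.2,"tz": 0,"yaw": 0,"claw": 0},{"tx": 0,"ty": -4.2,"tz": 0,"yaw": 0,"claw": 0},{"tx": 0,"ty": -4.2,"tz": 0,"yaw": 0,"claw": 0},{"tx": 0,"ty": 0,"tz": 0,"yaw": 0,"claw": 0},{"tx": 0,"ty": 0,"tz": 0,"yaw": 0,"claw": 0}])

```text
time_s: 1.85
position: [0.5123, -0.109, 0.2499]
tool_rot: [[-0.948, 0.319, -0.001], [0.319, 0.948, 0.001], [0.001, 0.0, -1.0]]
ft_force: [-0.1, 0.5, -0.0]
grip_width: 0.0
gripper_force: 0.0
```

```bash
python3 look.py w2
```

```text
1.9 [ 0.51229176 -0.1080936   0.25010737] [[-0.948  0.318 -0.001]
 [ 0.318  0.948  0.001]
 [ 0.001  0.    -1.   ]] [ 1.1385741   0.20360702 -0.71444589] 0.0001853878861086662 0.019 [[ 0.319  0.916  0.244  0.451]
 [ 0.948 -0.308 -0.082 -0.089]
 [ 0.     0.257 -0.966  0.373]
 [ 0.     0.     0.     1.   ]]
```

View pics/w2.png

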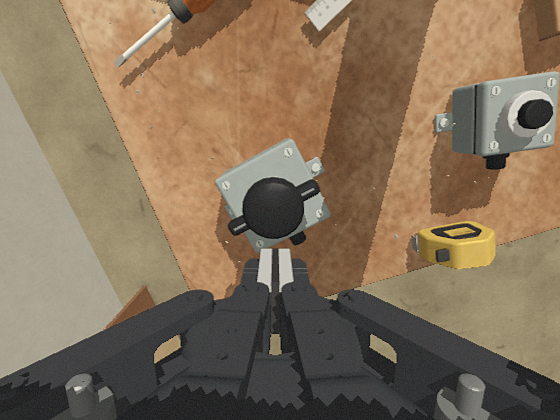

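The picture shows the head at (273,208), its wings at (310,187) and (238,228), and the start button at (533,113).

```bash
python3 - <<'E'
from h import *
a=np.load("w2.npz");P=a["P"];p=a["p"].astype(int)
v,u=np.mgrid[:420,:560]
M=(abs(u-273)<60)&(v>150)&(v<248)&(p.max(-1)<80)
t=M&(P[...,2]>.105)&(P[...,2]<.115)
Q=P[t][:,:2].astype(np.float32);print("flat",len(Q),cv2.minEnclosingCircle(Q),np.median(P[t],0))
h=M&(P[...,2]>.085)&(P[...,2]<.12);Q=P[h]
c=np.array(cv2.minEnclosingCircle(P[t][:,:2].astype(np.float32))[0])
r=np.linalg.norm(Q[:,:2]-c,axis=1)
hr=r<29;print("head circ",cv2.minEnclosingCircle(Q[hr][:,:2].astype(np.float32)))
W=Q[(r>31)&(r<.050)&(r>.031)]
for s in(1,-1):
    w=W[s*(W[:,1]-c[1])>0];m=w.mean(0);print("wing",s,len(w),m.round(4),np.degrees(np.arctan2(m[1]-c[1],m[0]-c[0])),np.median(w[:,2]))
S=(abs(u-533)<26)&(abs(v-113)<30)&(P[...,2]>.072)&(P[...,2]<.09)&(p.max(-1)<70)
Q=P[S];print("start",len(Q),cv2.minEnclosingCircle(Q[:,:2].astype(np.float32)),Q.mean(0),np.median(Q[:,2]))
E
```

```text
flat 2455 ((0.5152446627616882, -0.112491674721241), 0.025847163051366806) [ 0.51466417 -0.1127482   0.10822835]
head circ ((0.5157530307769775, -0.11223796010017395), 0.0443924143910408)
wing 1 0 [nan nan nan] nan nan
wing -1 0 [nan nan nan] nan nan
start 810 ((0.5129809975624084, 0.1344616413116455), 0.01319793239235878) [0.51215627 0.13239086 0.08058058] 0.081358274336471<stdin>:13: RuntimeWarning: Mean of empty slice.
  ret = um.true_divide(
  return _methods._mean(a, axis=axis, dtype=dtype,
  ret = ret.dtype.type(ret / rcount)
```

```bash
python3 - <<'E'
from h import *
a=np.load("w2.npz");P=a["P"];p=a["p"].astype(int)
v,u=np.mgrid[:420,:560];c=np.array([.5152,-.1125])
r=np.linalg.norm(P[...,:2]-c,axis=-1)
m=(abs(u-273)<60)&(v>150)&(v<248)&(p.max(-1)<80)&(P[...,2]>.095)&(P[...,2]<.106)&(r>.031)&(r<.05)
W=P[m]
for s in(1,-1):
    w=W[s*(W[:,1]-c[1])>0];k=w.mean(0);print("wing",s,len(w),k.round(4),np.degrees(np.arctan2(k[1]-c[1],k[0]-c[0])),np.median(w[:,2]))
E
```

```text
wing 1 204 [ 0.5079 -0.0755  0.1006] 101.08509502414077 0.10085674777282289
wing -1 179 [ 0.5204 -0.1495  0.1009] -81.92883206782282 0.10116346245041818
```

>>> servo_tool(steps=[{"tx": 0.3,"ty": -0.4,"tz": -2,"yaw": 0,"claw": 0},{"tx": 0,"ty": 0,"tz": -3,"yaw": 0,"claw": 0},{"tx": 0,"ty": 0,"tz": -3,"yaw": 0,"claw": 0},{"tx": 0,"ty": 0,"tz": -2.5,"yaw": 0,"claw": 0},{"tx": 0,"ty": 0,"tz": -1,"yaw": 0,"claw": 0},{"tx": 0,"ty": 0,"tz": -0.3,"yaw": 0,"claw": 0},{"tx": 0,"ty": 0,"tz": -0.3,"yaw": 0,"claw": 0},{"tx": 0,"ty": 0,"tz": -0.3,"yaw": 0,"claw": 0},{"tx": 0,"ty": 0,"tz": -0.2,"yaw": 0,"claw": 0},{"tx": 0,"ty": 0,"tz": -0.2,"yaw": 0,"claw": 0},{"tx": 0,"ty": 0,"tz": 0,"yaw": 0,"claw": 0}])

```text
time_s: 3.0
position: [0.5158, -0.1125, 0.1226]
tool_rot: [[-0.948, 0.317, 0.001], [0.317, 0.948, -0.0], [-0.001, -0.0, -1.0]]
ft_force: [2.0, 1.0, 2.7]
grip_width: 0.0
gripper_force: 1.2
```

>>> servo_tool(steps=[{"tx": 0,"ty": 0,"tz": -0.15,"yaw": 0,"claw": 0},{"tx": 0,"ty": 0,"tz": -0.15,"yaw": 0,"claw": 0},{"tx": 0,"ty": 0,"tz": -0.06,"yaw": 0,"claw": 0},{"tx": 0,"ty": 0,"tz": 0,"yaw": 0,"claw": 0}])

```text
time_s: 3.4
position: [0.5157, -0.1125, 0.1188]
tool_rot: [[-0.948, 0.317, 0.001], [0.317, 0.948, -0.0], [-0.001, -0.0, -1.0]]
ft_force: [2.7, -0.1, 3.5]
grip_width: -0.0001
gripper_force: 1.6
```

>>> servo_tool(steps=[{"tx": 0,"ty": 0,"tz": -0.06,"yaw": 0,"claw": 0},{"tx": 0,"ty": 0,"tz": 0,"yaw": 0,"claw": 0}])

```text
time_s: 3.6
position: [0.5157, -0.1126, 0.1185]
tool_rot: [[-0.948, 0.317, 0.001], [0.317, 0.948, -0.0], [-0.001, -0.0, -1.0]]
ft_force: [2.1, 1.2, 5.6]
grip_width: 0.0
gripper_force: 3.0
```

>>> servo_tool(steps=[{"tx": 0,"ty": 0,"tz": 1,"yaw": 0,"claw": 0},{"tx": 0,"ty": 0,"tz": 3,"yaw": 0,"claw": 0},{"tx": 0,"ty": 0,"tz": 3,"yaw": -8,"claw": 0},{"tx": -0.6,"ty": 0.6,"tz": 0,"yaw": -8,"claw": 0},{"tx": -0.6,"ty": 0.6,"tz": 0,"yaw": -8,"claw": 0},{"tx": -0.6,"ty": 0.6,"tz": 0,"yaw": -8,"claw": 0},{"tx": -0.6,"ty": 0.6,"tz": 0,"yaw": -8,"claw": 0},{"tx": -0.6,"ty": 0.6,"tz": 0,"yaw": -8,"claw": 0},{"tx": -0.6,"ty": 0.6,"tz": 0,"yaw": -8,"claw": 0},{"tx": -0.6,"ty": 0,"tz": 0,"yaw": -6,"claw": 0},{"tx": 0,"ty": 0,"tz": 0,"yaw": 0,"claw": 0},{"tx": 0,"ty": 0,"tz": 0,"yaw": 0,"claw": 0}])

```text
time_s: 4.8
position: [0.4733, -0.0765, 0.1883]
tool_rot: [[-0.168, 0.986, -0.001], [0.986, 0.168, -0.0], [0.0, -0.001, -1.0]]
ft_force: [0.6, 0.2, 0.4]
grip_width: -0.0005
gripper_force: 0.0
```

```bash
python3 look.py w3; python3 - <<'E'
from h import *
for n in("scene","side"):
    p,d,m=grab(n);P=cloud(d,m);c=np.array([.515,-.1125])
    r=np.linalg.norm(P[...,:2]-c,axis=-1);k=(r<.015)&(P[...,2]>.08)&(P[...,2]<.13)
    print(n,k.sum(),np.median(P[k][:,2]))
a=np.load(n+".npz")
P=a["P"];r=np.linalg.norm(P[...,:2]-c,axis=-1);k=(r<.015)&(P[...,2]>.08)&(P[...,2]<.13);print("side before",np.median(P[k][:,2]))
P=np.load("w3.npz")["P"];p=np.load("w3.npz")["p"].max(-1);r=np.linalg.norm(P[...,:2]-c,axis=-1)
k=(r<.015)&(P[...,2]>.08)&(P[...,2]<.13);print("wrist",k.sum(),np.median(P[k][:,2]))
print(env.observe()["q"])
E
```

```text
4.85 [ 0.47349087 -0.07657107  0.188209  ] [[-0.167  0.986 -0.   ]
 [ 0.986  0.167 -0.   ]
 [ 0.    -0.    -1.   ]] [ 0.14186395  0.17012939 -0.39308785] -0.00018057823159756963 0.019 [[ 0.986  0.162  0.043  0.463]
 [ 0.168 -0.952 -0.255 -0.013]
 [-0.001  0.258 -0.966  0.312]
 [ 0.     0.     0.     1.   ]]
scene 126 0.10137490206857105
side 55 0.10098894562601846
side before 0.10863494058013645
wrist 999 0.10116554506751654
[-2.33543527e+01  1.82722251e+01  9.10948320e+01 -7.46082762e-03
  7.06471397e+01 -3.29467349e+01]
```

View pics/w3.png

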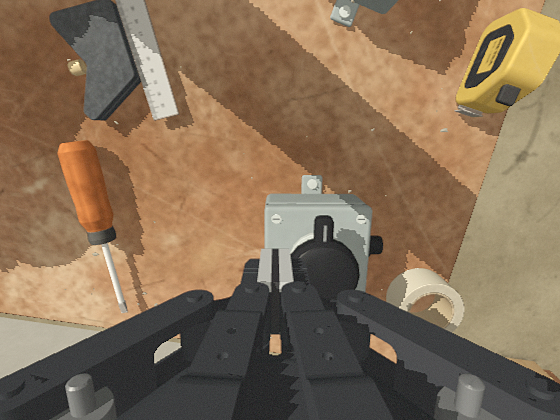

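The head is latched: its top stands at 0.101 m. The wing at (323,228) is parallel to the tool x axis, and the finger is to its left. I'll go down beside the wing.

>>> servo_tool(steps=[{"tx": 0,"ty": 0,"tz": -2.5,"yaw": 0,"claw": 0},{"tx": 0,"ty": 0,"tz": -2.5,"yaw": 0,"claw": 0},{"tx": 0,"ty": 0,"tz": -2,"yaw": 0,"claw": 0},{"tx": 0,"ty": 0,"tz": -1.3,"yaw": 0,"claw": 0},{"tx": 0,"ty": 0,"tz": -0.4,"yaw": 0,"claw": 0},{"tx": 0.5,"ty": 0.08,"tz": 0,"yaw": 0,"claw": 0},{"tx": 0.4,"ty": 0.07,"tz": 0,"yaw": 0,"claw": 0},{"tx": 0.3,"ty": 0.05,"tz": 0,"yaw": 0,"claw": 0},{"tx": 0,"ty": 0,"tz": 0,"yaw": 0,"claw": 0}])

```text
time_s: 5.85
position: [0.4862, -0.0745, 0.1016]
tool_rot: [[-0.166, 0.986, 0.001], [0.986, 0.166, -0.001], [-0.001, 0.001, -1.0]]
ft_force: [-0.0, 0.0, 0.3]
grip_width: -0.0002
gripper_force: 0.0
```

>>> servo_tool(steps=[{"tx": 0.2,"ty": 0.03,"tz": 0,"yaw": 0,"claw": 0},{"tx": 0.2,"ty": 0.03,"tz": 0,"yaw": 0,"claw": 0},{"tx": 0.1,"ty": 0.02,"tz": 0,"yaw": 0,"claw": 0},{"tx": 0,"ty": 0,"tz": 0,"yaw": 0,"claw": 0}])

```text
time_s: 6.25
position: [0.4906, -0.0736, 0.1011]
tool_rot: [[-0.165, 0.986, 0.0], [0.986, 0.165, -0.0], [-0.0, 0.0, -1.0]]
ft_force: [-0.2, 0.2, -0.2]
grip_width: -0.0001
gripper_force: 0.0
```

>>> servo_tool(steps=[{"tx": 0.2,"ty": 0.03,"tz": 0,"yaw": 0,"claw": 0},{"tx": 0.2,"ty": 0.03,"tz": 0,"yaw": 0,"claw": 0},{"tx": 0,"ty": 0,"tz": 0,"yaw": 0,"claw": 0}])

```text
time_s: 6.55
position: [0.4947, -0.073, 0.1011]
tool_rot: [[-0.165, 0.986, 0.0], [0.986, 0.165, -0.0], [-0.0, 0.0, -1.0]]
ft_force: [-0.2, -0.5, -0.2]
grip_width: -0.0005
gripper_force: 0.0
```

```bash
python3 look.py w4
```

```text
6.6 [ 0.49461904 -0.07299825  0.10110079] [[-0.165  0.986  0.   ]
 [ 0.986  0.165 -0.   ]
 [-0.     0.    -1.   ]] [ 0.18202306 -0.23288951 -0.52037499] -6.989617561842189e-05 0.019 [[ 0.986  0.16   0.043  0.484]
 [ 0.165 -0.953 -0.255 -0.009]
 [ 0.     0.258 -0.966  0.224]
 [ 0.     0.     0.     1.   ]]
```

View pics/w4.png

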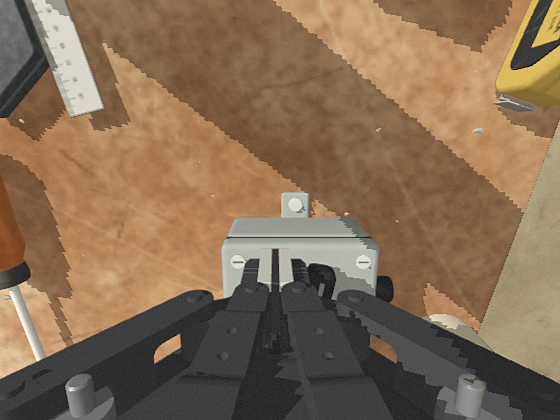

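The finger at (300,270) is just left of the wing at (322,275), almost touching it. I'll follow the arc, yawing with it.

>>> servo_tool(steps=[{"tx": 0.35,"ty": 0.16,"tz": 0,"yaw": -5,"claw": 0},{"tx": 0.365,"ty": 0.13,"tz": 0,"yaw": -5,"claw": 0},{"tx": 0.375,"ty": 0.1,"tz": 0,"yaw": -5,"claw": 0},{"tx": 0.38,"ty": 0.07,"tz": 0,"yaw": -5,"claw": 0},{"tx": 0.39,"ty": 0.03,"tz": 0,"yaw": -5,"claw": 0},{"tx": 0,"ty": 0,"tz": 0,"yaw": 0,"claw": 0}])

```text
time_s: 7.2
position: [0.5133, -0.0681, 0.1011]
tool_rot: [[0.268, 0.964, 0.0], [0.964, -0.268, -0.0], [-0.0, 0.0, -1.0]]
ft_force: [-1.0, 0.3, -0.1]
grip_width: -0.0001
gripper_force: 0.4
```

Contact shows about 1 N. I continue round.

>>> servo_tool(steps=[{"tx": 0.39,"ty": 0,"tz": 0,"yaw": -5,"claw": 0},{"tx": 0.39,"ty": -0.03,"tz": 0,"yaw": -5,"claw": 0},{"tx": 0.38,"ty": -0.07,"tz": 0,"yaw": -5,"claw": 0},{"tx": 0.37,"ty": -0.1,"tz": 0,"yaw": -5,"claw": 0},{"tx": 0,"ty": 0,"tz": 0,"yaw": 0,"claw": 0}])

```text
time_s: 7.7
position: [0.5269, -0.069, 0.1005]
tool_rot: [[0.58, 0.814, -0.004], [0.814, -0.58, 0.003], [-0.0, -0.005, -1.0]]
ft_force: [-4.1, 5.5, 1.6]
grip_width: -0.0
gripper_force: 3.4
```

```bash
cat > chk.py <<'E'
from h import *
c=np.array([.515,-.1125])
for n in("scene","side"):
    p,d,m=grab(n);P=cloud(d,m);r=np.linalg.norm(P[...,:2]-c,axis=-1);dk=(p.max(-1)<80)&(P[...,2]<.125)
    k=dk&(r<.015)&(P[...,2]>.08);print(n,k.sum(),np.median(P[k][:,2]))
    k=dk&(r>.031)&(r<.045)&(P[...,2]>.08)&(P[...,2]<.112);Q=P[k];a=np.degrees(np.arctan2(*(Q[:,:2]-c).T[::-1]))
    print(np.histogram(a,np.arange(-180,181,20)))
E
python3 chk.py
```

```text
scene 131 0.1085976020263163
(array([ 0,  4, 56,  0,  0,  0,  0,  0,  0,  0,  0,  7, 13, 20,  0,  0,  0,
        0]), array([-180, -160, -140, -120, -100,  -80,  -60,  -40,  -20,    0,   20,
         40,   60,   80,  100,  120,  140,  160,  180]))
side 7 0.1086877605944001
(array([0, 0, 1, 0, 0, 0, 0, 0, 0, 0, 0, 0, 0, 0, 0, 1, 0, 0]), array([-180, -160, -140, -120, -100,  -80,  -60,  -40,  -20,    0,   20,
         40,   60,   80,  100,  120,  140,  160,  180]))
```

The head has sprung up (top at 0.1086) and is at its turning stop. I'll back off along the wing, outward and then up.

>>> servo_tool(steps=[{"tx": -0.4,"ty": 0.4,"tz": 0,"yaw": 0,"claw": 0},{"tx": 0,"ty": 0.8,"tz": 0,"yaw": 0,"claw": 0},{"tx": 0,"ty": 1.2,"tz": 0,"yaw": 0,"claw": 0},{"tx": 0,"ty": 1.5,"tz": 0,"yaw": 0,"claw": 0},{"tx": 0,"ty": 1,"tz": 3,"yaw": 0,"claw": 0},{"tx": 0,"ty": 2,"tz": 3,"yaw": 0,"claw": 0},{"tx": 0,"ty": 3,"tz": 0,"yaw": 0,"claw": 0},{"tx": 0,"ty": 0,"tz": 0,"yaw": 0,"claw": 0},{"tx": 0,"ty": 0,"tz": 0,"yaw": 0,"claw": 0}])

```text
time_s: 8.7
position: [0.5242, 0.0299, 0.1611]
tool_rot: [[0.579, 0.815, 0.0], [0.815, -0.579, -0.0], [-0.0, 0.0, -1.0]]
ft_force: [-0.4, 0.6, 0.7]
grip_width: 0.0
gripper_force: 0.0
```

```bash
python3 chk.py; python3 look.py w5
```

```text
scene 123 0.10916180268587716
(array([ 0,  0,  0,  0, 60,  6,  0,  0,  0,  0,  0,  0,  0,  1, 15,  0,  0,
        0]), array([-180, -160, -140, -120, -100,  -80,  -60,  -40,  -20,    0,   20,
         40,   60,   80,  100,  120,  140,  160,  180]))
side 56 0.10825092681653614
(array([0, 0, 0, 0, 0, 0, 0, 0, 0, 0, 0, 1, 1, 3, 2, 1, 0, 0]), array([-180, -160, -140, -120, -100,  -80,  -60,  -40,  -20,    0,   20,
         40,   60,   80,  100,  120,  140,  160,  180]))
8.85 [0.52433133 0.02850648 0.16072587] [[ 0.581  0.814 -0.001]
 [ 0.814 -0.581  0.   ]
 [-0.    -0.001 -1.   ]] [-0.84073102  0.61147441  0.20382855] -0.00040879316912952767 0.019 [[ 0.814 -0.561 -0.15   0.562]
 [-0.58  -0.787 -0.211  0.081]
 [-0.     0.259 -0.966  0.284]
 [ 0.     0.     0.     1.   ]]
```

View pics/w5.png

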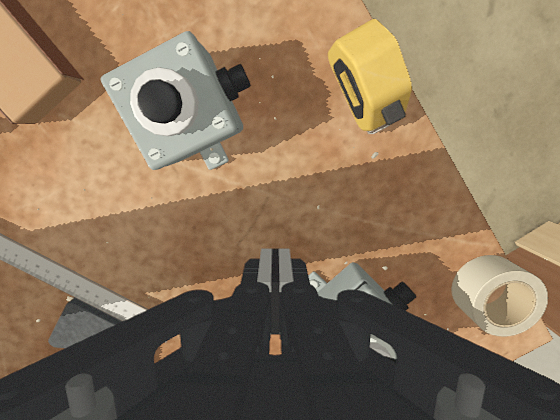

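The stop head is up and its wings are back at rest. The start button is at (158,100). I'll measure it here.

```bash
python3 - <<'E'
from h import *
a=np.load("w5.npz");P=a["P"];p=a["p"].astype(int);v,u=np.mgrid[:420,:560]
S=(abs(u-158)<35)&(abs(v-100)<35)&(p.max(-1)<70)&(P[...,2]>.079)&(P[...,2]<.09)
Q=P[S];print(len(Q),cv2.minEnclosingCircle(Q[:,:2].astype(np.float32)),Q.mean(0),np.median(Q[:,2]))
E
```

```text
1163 ((0.5134638547897339, 0.13519541919231415), 0.012460471130907536) [0.51504142 0.13478237 0.08153355] 0.08159754954684209
```

>>> servo_tool(steps=[{"tx": -0.2,"ty": 2,"tz": 0,"yaw": 0,"claw": 0},{"tx": -0.2,"ty": 3,"tz": 0,"yaw": 0,"claw": 0},{"tx": -0.3,"ty": 3,"tz": 0,"yaw": 0,"claw": 0},{"tx": -0.3,"ty": 2.6,"tz": 0,"yaw": 0,"claw": 0},{"tx": 0,"ty": 0,"tz": -2,"yaw": 0,"claw": 0},{"tx": 0,"ty": 0,"tz": -2,"yaw": 0,"claw": 0},{"tx": 0,"ty": 0,"tz": -1,"yaw": 0,"claw": 0},{"tx": 0,"ty": 0,"tz": -0.4,"yaw": 0,"claw": 0},{"tx": 0,"ty": 0,"tz": -0.3,"yaw": 0,"claw": 0},{"tx": 0,"ty": 0,"tz": -0.3,"yaw": 0,"claw": 0},{"tx": 0,"ty": 0,"tz": -0.2,"yaw": 0,"claw": 0},{"tx": 0,"ty": 0,"tz": 0,"yaw": 0,"claw": 0}])

```text
time_s: 10.05
position: [0.5147, 0.1347, 0.0995]
tool_rot: [[0.581, 0.814, 0.001], [0.814, -0.581, -0.0], [0.0, 0.001, -1.0]]
ft_force: [0.6, -0.5, 1.0]
grip_width: 0.0001
gripper_force: 0.9
```

>>> servo_tool(steps=[{"tx": 0,"ty": 0,"tz": -0.15,"yaw": 0,"claw": 0},{"tx": 0,"ty": 0,"tz": -0.15,"yaw": 0,"claw": 0},{"tx": 0,"ty": 0,"tz": -0.15,"yaw": 0,"claw": 0},{"tx": 0,"ty": 0,"tz": 0,"yaw": 0,"claw": 0}])

```text
time_s: 10.45
position: [0.5147, 0.1347, 0.095]
tool_rot: [[0.581, 0.814, 0.001], [0.814, -0.581, -0.0], [0.0, 0.001, -1.0]]
ft_force: [-0.3, -2.9, 5.2]
grip_width: 0.0001
gripper_force: 2.5
```

>>> servo_tool(steps=[{"tx": 0,"ty": 0,"tz": -0.06,"yaw": 0,"claw": 0},{"tx": 0,"ty": 0,"tz": -0.06,"yaw": 0,"claw": 0},{"tx": 0,"ty": 0,"tz": 0,"yaw": 0,"claw": 0}])

```text
time_s: 10.75
position: [0.5148, 0.1347, 0.0948]
tool_rot: [[0.58, 0.814, 0.002], [0.814, -0.58, -0.0], [0.001, 0.002, -1.0]]
ft_force: [-2.3, -3.6, 15.0]
grip_width: -0.0001
gripper_force: 7.6
```

The button is firmly bottomed: 1.2 mm commanded moved it only 0.2 mm, and the force is 15 N. I lift off.

>>> servo_tool(steps=[{"tx": 0,"ty": 0,"tz": 0.4,"yaw": 0,"claw": 0},{"tx": 0,"ty": 0,"tz": 1,"yaw": 0,"claw": 0},{"tx": 0,"ty": 0,"tz": 3,"yaw": 0,"claw": 0},{"tx": 0,"ty": 0,"tz": 4,"yaw": 0,"claw": 0},{"tx": -1,"ty": -2,"tz": 3,"yaw": 0,"claw": 0},{"tx": -1,"ty": -3,"tz": 0,"yaw": 0,"claw": 0},{"tx": -1,"ty": -3,"tz": 0,"yaw": 0,"claw": 0},{"tx": 0,"ty": 0,"tz": 0,"yaw": 0,"claw": 0},{"tx": 0,"ty": 0,"tz": 0,"yaw": 0,"claw": 0}])

```text
time_s: 11.65
position: [0.4842, 0.0549, 0.2076]
tool_rot: [[0.582, 0.813, -0.0], [0.813, -0.582, 0.001], [0.0, -0.001, -1.0]]
ft_force: [-0.6, -0.6, -0.5]
grip_width: -0.0001
gripper_force: 0.0
```

```bash
python3 chk.py; python3 look.py w6; python3 - <<'E'
from h import *
for n in("scene","side","wrist"):
    p,d,m=grab(n);P=cloud(d,m);k=(np.linalg.norm(P[...,:2]-[.514,.135],axis=-1)<.009)&(P[...,2]>.06)&(P[...,2]<.1)&(p.max(-1)<80)
    print(n,k.sum(),np.median(P[k][:,2]) if k.any() else 0)
E
```

```text
scene 129 0.10910059903823738
(array([ 0,  0,  0,  0, 57,  6,  0,  0,  0,  0,  0,  0,  0,  1, 16,  0,  0,
        0]), array([-180, -160, -140, -120, -100,  -80,  -60,  -40,  -20,    0,   20,
         40,   60,   80,  100,  120,  140,  160,  180]))
side 54 0.10859347413081405
(array([0, 0, 0, 0, 0, 0, 0, 0, 0, 0, 0, 0, 4, 4, 4, 0, 0, 0]), array([-180, -160, -140, -120, -100,  -80,  -60,  -40,  -20,    0,   20,
         40,   60,   80,  100,  120,  140,  160,  180]))
11.8 [0.48445482 0.05566683 0.20731762] [[ 0.58   0.815 -0.   ]
 [ 0.815 -0.58   0.   ]
 [ 0.    -0.001 -1.   ]] [ 0.27975653 -0.24755016  0.17666572] 0.0001518616992165488 0.019 [[ 0.815 -0.56  -0.15   0.522]
 [-0.58  -0.787 -0.21   0.108]
 [-0.     0.258 -0.966  0.331]
 [ 0.     0.     0.     1.   ]]
scene 13 0.08196614396319873
side 20 0.08156091634362234
wrist 483 0.08179473420478309
```

```bash
python3 -c "
from rig import env; print(env.close_job())"
```

```text
the job is handed in; nothing more can be done
None
```

The job is handed in after about 12 s of robot time: the stop button latched, sprang back up when its wing was turned clockwise, and the start button was pressed fully (peak reading 15 N) and came back, with nothing gripped or left touching.

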